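Assay a cast bar on the sloped probe of an alloy tester

ROBOT

A 6-joint arm with a two-finger parallel gripper is mounted at the origin on a cart in front of the work surface, level with it; the furniture and walls round the work are solid. World frame = base frame: x ahead of the robot, y to its left, z up, the work surface at z = 0. Lengths are in m, angles in rad, forces in N, time in s.
With the tool pointing down it reaches from about 0.4 to 0.825 m from the base axis. Payload 7 kg.
Tool frame: the origin (TCP) lies between the finger pads; the fingertips stand 11 mm ahead of it and the grasp point (between the pads) lies 8 mm behind it (arm.tips_ahead is the distance from the TCP to the fingertips, in m); z points along the fingers, x is the direction in which the jaws open and shut, and the axes are right-handed (so a half turn about z gives the same grasp; the last joint's range is limited). The gripper opens to 88 mm and grips with 3 to 60 N. Pads are 19 mm wide; open, the fingers measure 130 mm over their backs; the gripper's body (78 mm by 193 mm) begins 47 mm behind the grasp point.
Start: joints at [-1.006, 0.359, 0.012, 0, -1.224, -0.288], TCP at [0.184, -0.649, 0.238] pointing down, gripper open.
Joint ranges: [-3.07, 3.07], [-1.43, 2.12], [-1.02, 1.25], [-3.03, 1.67], [-3.05, -0], [-3.03, 3.03]. Speed limits (rad/s): [2.39, 2.39, 3.01, 3.14, 3.14, 3.14].

INTERFACE

Orientations are given as [roll, pitch, yaw] about the fixed x, y, z axes, in that order (R = Rz(yaw) Ry(pitch) Rx(roll)).
In Python, from station import arm, optics, finder gives the robot as it stands. The module is installed in compiled form; this text tells all that it offers.
- The arm moves only by the tool apply_moves, never from a script. Its argument "increments" is one flat list of numbers, 6 for each row, row after row: the shift along the world's x, y, z in m, then the turn, a rotation vector about the world's x, y, z in rad. In form: [tx, ty, tz, rx, ry, rz, tx, ty, tz, rx, ry, rz, ...]. A call has 1 to 20 rows; each row shifts and turns the pose as measured when the row begins; what a row does not reach is not made up. A row lasts 1/12 s, in which the tool goes at most 41.7 mm and 7.16 degrees, less where a joint would pass 70% of its speed; a pose out of reach is approached as far as the arm can. A call with a gripper value outside its range is refused whole. "hand" is the closure, from 0 (fully open) to 1 (shut), set as the call begins (left out, the last holds). The fingers move at their own pace and stop on an object; "force" is the grip in N (left out, the last holds). Time passes only in rows, so rows that do not move let the fingers close. It gives the time, the measured TCP pose, the force and the opening at its end, in the units of the state.
- arm.get_state(): the state, without advancing time (a new reading comes with each control period).
- optics.grab_frame(name): name is "scene" or "top" or "wrist"; returns the picture (400x640x3 uint8, red, green, blue); there is no depth.
- optics.camera_model(name): a dict with "fx", "fy", "cx", "cy" (pixels), "world_to_cam" (4x4, takes a point from world to camera coordinates); the wrist camera has in their place "T_tool_cam" (4x4, takes a point from camera to tool coordinates, whose origin is the TCP and whose axes are the tool frame's). Camera axes: x right, y up, looking along -z (the intrinsics and any distortion apply to the point x, -y, -z); pixel columns grow to the right and rows downward; lengths in m; the calibration is good to about 2 mm. A picture is of the moment at which its call begins: read the wrist's pose just before it. camera_model takes no time and is no camera call.
- arm.job_done(): hands the job in, once; it reports no verdict.
Trained networks look in the newest picture that a camera, given by its name, has taken for a name from the list of things; names that differ only in an ending like _2 or _b are one class to them, and where a whole thing is asked for, a point or a joint stands for the part that bears it (a point fixed in the world has none). Each returns a list of dicts, best first, with "conf" (0 to 1); they miss things now and then, are a little off and sometimes report something else, mostly with a low value. They report only what shows in the picture. A call takes as long as a camera call. They do not tell look-alikes from the thing itself.
- finder.find_in(camera, name): "box" ([left, top, right, bottom] in pixels, round what is visible of it).
- finder.landmark_of(camera, name): "point" ([column, row] in pixels: a listed point, or the origin of a listed thing).
The state is a dict: "t": time; "q": joint angles; "qd": joint speeds; "joint_efforts": joint torques, N m; "eef_pos": TCP position; "ee_rot": TCP orientation; "force": force on the tool from outside, world axes, zero at the start; "moment": the same for the moment, N m; "width": finger opening in m.
Only numpy, scipy, OpenCV 4.12 (cv2) and the standard library are available. Lean on these libraries where they do the work, as an engineer would, in place of code of your own. Each camera call takes 0.05 s, during which the arm holds its last target. There are 200 camera calls.

TASK

Test the gold-coloured cast bar on the alloy tester. First zero the tester: press the spring treadle at its front all the way down to its stop, which swings the reference tab over the probe, keep it down for about a second and let it come up again. Then pick up the gold bar (leave the silver one and the other things alone), tilt it to the slope of the tester's head and press it lengthwise and centred on the sprung probe until it lies flush on the sloped steel face; do not push hard or shift the head's slope, and finish while still gripping the bar and holding it pressed flush there.

Things in the scene. Friction and masses are not known exactly. Their poses are not given: they have to be found in the camera images.
- gold_bar: gold-coloured cast bar 60 (x) x 32 (y) x 10 (z) with 2 mm rounded edges, about 0.16 kg, lying flat on the board right of the tester, broad face up; it and the silver bar may have changed places. Origin at the centre of its underside, x along its length. To be gripped across its 32 mm width
- silver_bar: second cast bar, silver-coloured, same size as the gold bar, loose on the board; not to be tested; origin at the centre of its underside, x along its length
- tester: alloy tester, fixed to the board: grey base plate, top 14 above the board, from 115 in front of the origin to 57 behind and from 49 right to 117 left; on its centre line at the front (-x, towards the robot) a spring treadle, behind it a bracket with the tilting head; on the left a black console, right side at y = 49, top 71 above the board. Origin on the board, z up, x away from the robot along the centre line; yaw 0.05 to 0.35 rad
- treadle_pad (a point): point on top of the black rubber pad of the treadle where to press, on the tester's centre line, 46 mm in front of (-x of) the treadle's hinge and 46 above the board when up. The pad is 48 (x) x 56 (y)
- treadle (a joint): treadle angle in rad: 0 up, grows as it is pressed; its stop is at 0.22, where the pad point has gone down about 10 mm. A spring returns it; at the stop it takes about 9 N at the pad point
- landing (a point): centre of the flat steel landing face (44 along the slope x 26 wide) on top of the tilting head; the probe stands in its middle. z: outward normal of the face, x up the slope (away from the treadle), y across. About 100 above the board. Below the face's level head and bracket reach 21 mm from the centre line on the right, 35 on the left (locking knob, top 8 mm or more below the face)
- probe_head (a joint): slope of the landing face in rad from level, leaning towards the treadle; clamped (it gives way only above about 4 N m), different in each start, 0.2 to 0.4. Hinge axis across the tester, 15 mm behind its origin and 74 above the board; the face is 26 mm from the axis
- probe (a joint): how far the round copper probe (17 across) is pushed in, in m: 0 out, standing 5 mm proud of the landing face; 0.005 when level with the face. Spring: 1 N at 0, about 7 N when level with the face
- slide_gauge: brass slide gauge (caliper) 39 x 125 x 9, lying loose on the left; bystander
- ring_box: dark red ring box 61 x 52 x 41, loose, at the back right; bystander
- tweezers: steel tweezers 12 x 124 x 9, loose at the front edge of the board; bystander
- loupe: small folding loupe 22 x 33 x 12, loose at the front edge; bystander
- side_cutters: side cutters with dark handles 119 x 46 x 10, loose on the left; bystander
- touchstone: black touchstone 18 x 45 x 9 with gold streaks, loose on the left; bystander
- ref_tab (a joint): angle of the thin steel reference tab in rad, driven by the treadle (9.9 times its angle): 0 parked, about 2.2 over the probe (treadle at its stop). It turns about the head's hinge axis on an arm at the right side (-y), 38 mm from the axis; parked it hangs behind the head, no higher than 90 above the board, clear of a bar on the face
Mind the look-alikes: they are no part of the job. Of the things that look like the gold_bar, the larger one is meant.

How it is judged:
By the outcome, as a careful person would: the job done as asked, in the order asked, and still so for the second after the job is handed in, while the arm keeps its last pose, push and grip.
It also fails if it takes over 51 s, if anything falls off the work surface, if the arm or the gripper's body presses on something with over 40 N, if the wrist force passes 120 N, or if a joint passes its speed limit or range.

## Working session

There is one attempt and no reset: what is moved stays moved. The work goes in short steps, Python scripts to look and compute and a tool call to move; the robot and the scene stay as the last step left them, time stands still between calls to the robot, and variables do not carry over. Pictures are saved under pics/ and viewed, about 8 in all and at most 12, crops included, and the job is handed in when it is done.

Besides the shell and the picture viewer there is one more tool, called after "Request:" by a JSON object that holds its "method" and its "body", one argument or row to a line. apply_moves: Moves the arm, as the interface text tells. Its arguments: {"type":"object","properties":{"increments":{"type":"array"},"hand":{"type":"number"},"force":{"type":"number"}},"required":["increments"]}

```bash
mkdir -p pics; cat > h.py <<'E'
import numpy as np, cv2
from station import arm, optics, finder
np.set_printoptions(precision=4,suppress=True)
def ray(cam,px,pose=None):
    m=optics.camera_model(cam)
    d=np.array([(px[0]-m['cx'])/m['fx'],-(px[1]-m['cy'])/m['fy'],-1.])
    T=np.linalg.inv(m['world_to_cam']) if 'world_to_cam' in m else pose@np.array(m['T_tool_cam'])
    return T[:3,3],T[:3,:3]@d
def at_z(cam,px,z,pose=None):
    o,d=ray(cam,px,pose); return o+d*(z-o[2])/d[2]
def tri(a,b):
    A=np.zeros((3,3));v=np.zeros(3)
    for o,d in(a,b):
        d=d/np.linalg.norm(d);P=np.eye(3)-np.outer(d,d);A+=P;v+=P@o
    x=np.linalg.solve(A,v)
    gap=[np.linalg.norm(np.cross(x-o,d/np.linalg.norm(d))) for o,d in(a,b)]
    return x,gap
def proj(cam,p):
    m=optics.camera_model(cam);c=np.array(m['world_to_cam'])@np.r_[p,1]
    return np.array([m['cx']+m['fx']*c[0]/-c[2],m['cy']-m['fy']*c[1]/-c[2]])
def save(n,im): cv2.imwrite('pics/'+n+'.png',im[:,:,::-1])
E
python3 - <<'E'
from h import *
print({k:np.array(v) for k,v in optics.camera_model('top').items()}); print(optics.camera_model('scene').keys())
s=arm.get_state();print(s['ee_rot'],s['t'])
for c in('top','scene'):
    im=optics.grab_frame(c);save(c+'0',im)
    for n in('gold_bar','silver_bar','tester','treadle_pad','landing'):
        print(c,n,[(round(r['conf'],2),np.round(r['point'],1)) for r in finder.landmark_of(c,n)][:4])
    print(c,[(round(r['conf'],2),np.round(r['box'])) for r in finder.find_in(c,'gold_bar')][:4])
E
```

```text
{'fx': array(403.2145), 'fy': array(403.2145), 'cx': array(314.1303), 'cy': array(195.1688), 'world_to_cam': array([[ 0.0211, -0.9997,  0.0112, -0.049 ],
       [ 0.995 ,  0.0221,  0.0978, -0.5229],
       [-0.098 ,  0.0091,  0.9951, -1.1093],
       [ 0.    ,  0.    ,  0.    ,  1.    ]])}
dict_keys(['fx', 'fy', 'cx', 'cy', 'world_to_cam'])
[-3.1414 -0.0017  1.8475] 0.0
top gold_bar [(0.73, array([431.9, 226.2])), (0.65, array([406.4, 244.2]))]
top silver_bar [(0.78, array([430. , 192.5]))]
top tester [(0.95, array([369.9, 179.3]))]
top treadle_pad [(0.56, array([379.4, 203.4])), (0.28, array([235.6, 219.4]))]
top landing [(0.59, array([375.6, 172.3]))]
top [(0.63, array([426., 215., 440., 236.])), (0.47, array([402., 240., 412., 257.])), (0.3, array([368., 166., 380., 183.]))]
scene gold_bar [(0.75, array([416.7, 307.4])), (0.55, array([379.9, 313.5]))]
scene silver_bar [(0.5, array([441.5, 281.7]))]
scene tester [(0.59, array([381.2, 240.7])), (0.52, array([281.7, 258.7]))]
scene treadle_pad [(0.84, array([380.4, 255.7]))]
scene landing [(0.66, array([386.7, 216.9]))]
scene [(0.82, array([411., 295., 430., 319.]))]
```

```bash
python3 - <<'E'
from h import *
a=cv2.imread('pics/top0.png')[130:270,330:460];b=cv2.imread('pics/scene0.png')[170:350,300:480]
a=cv2.resize(a,None,fx=3,fy=3,interpolation=2);b=cv2.resize(b,None,fx=2.2,fy=2.2,interpolation=2)
h=max(a.shape[0],b.shape[0]);f=lambda i:cv2.copyMakeBorder(i,0,h-i.shape[0],0,0,0)
cv2.imwrite('pics/c0.png',np.hstack([f(a),f(b)]))
T={'gold':((431.9,226.2),(416.7,307.4)),'small':((406.4,244.2),(379.9,313.5)),'silver':((430,192.5),(441.5,281.7)),'tester':((369.9,179.3),(381.2,240.7)),'pad':((379.4,203.4),(380.4,255.7)),'land':((375.6,172.3),(386.7,216.9))}
for k,(p,q) in T.items(): print(k,*tri(ray('top',p),ray('scene',q)),at_z('top',p,0))
E
```

```text
gold [ 0.4418 -0.3729  0.0024] [np.float64(0.0044355532510680674), np.float64(0.004435553251067994)] [ 0.4444 -0.3775  0.    ]
small [ 0.3875 -0.3027 -0.0166] [np.float64(0.006524098380351095), np.float64(0.006524098380351139)] [ 0.3916 -0.3041  0.    ]
silver [ 0.547  -0.3826 -0.0101] [np.float64(0.00778849083076105), np.float64(0.007788490830761065)] [ 0.5415 -0.3727  0.    ]
tester [ 0.5743 -0.1963  0.006 ] [np.float64(0.0015696737238034984), np.float64(0.001569673723803466)] [ 0.5761 -0.1984  0.    ]
pad [ 0.5058 -0.2232  0.0322] [np.float64(0.0028743152924393797), np.float64(0.002874315292439386)] [ 0.5067 -0.2264  0.    ]
land [ 0.5802 -0.1976  0.1017] [np.float64(0.0008306841465257261), np.float64(0.0008306841465257503)] [ 0.597  -0.2148  0.    ]
```

View pics/c0.png

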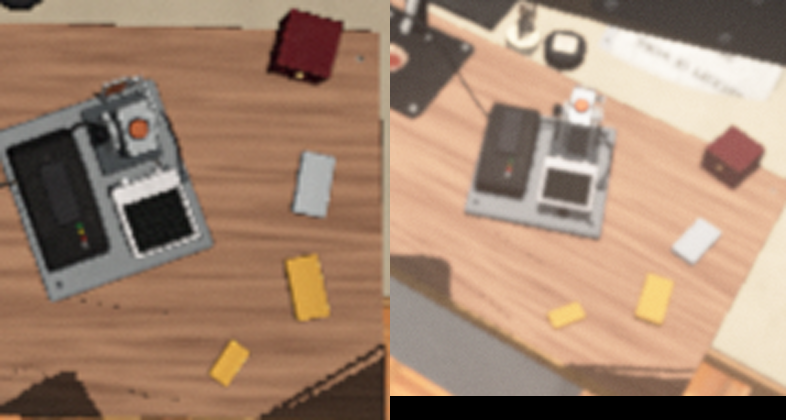

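The crop shows two gold bars. The larger is at crop (307,287), top px (432,226), and the smaller at crop (230,362), top px (406,244). By length (about 60 mm against 40 mm) the larger is the one meant. Silver is at (430,192). Next, a closer look with the wrist camera.

```bash
python3 - <<'E'
from h import *
m=optics.camera_model('wrist');print({k:np.array(v) for k,v in m.items()})
print(at_z('top',(379.4,203.4),.046),at_z('top',(375.6,172.3),.1),at_z('top',(431.9,226.2),0))
s=arm.get_state();print(s['eef_pos'],s['ee_rot'],s['force'],s['width'])
E
```

```text
{'fx': array(283.5838), 'fy': array(283.5838), 'cx': array(319.6719), 'cy': array(200.7796), 'T_tool_cam': array([[ 1.    , -0.0005, -0.0006,  0.0003],
       [-0.0007, -0.9556, -0.2947, -0.08  ],
       [-0.0004,  0.2947, -0.9556, -0.1455],
       [ 0.    ,  0.    ,  0.    ,  1.    ]])}
[ 0.503  -0.2184  0.046 ] [ 0.581  -0.1986  0.1   ] [ 0.4444 -0.3775  0.    ]
[ 0.1844 -0.6493  0.2376] [ 3.1416 -0.      1.8476] [-0.0798  0.5474 -0.0405] 0.08771517904020713
```

Request:
{"method": "apply_moves", "body": {
  "increments": [0.0215, 0.03, 0, 0, 0, 0, 0.0215, 0.03, 0, 0, 0, 0, 0.0215, 0.03, 0, 0, 0, 0, 0.0215, 0.03, 0, 0, 0, 0, 0.0215, 0.03, 0, 0, 0, 0, 0.0215, 0.03, 0, 0, 0, 0, 0.0215, 0.03, 0, 0, 0, 0, 0.0215, 0.03, 0, 0, 0, 0, 0.0215, 0.03, 0, 0, 0, 0, 0.0215, 0.03, 0, 0, 0, 0, 0.0215, 0.03, 0, 0, 0, 0, 0.0215, 0.03, 0, 0, 0, 0, 0, 0, 0, 0, 0, 0]
}}

```text
t: 1.78
eef_pos: [0.4488, -0.2737, 0.2378]
ee_rot: [3.138, 0.002, 1.841]
force: [-0.9, -0.7, -0.4]
width: 0.0874
```

```bash
cat >> h.py <<'E'
from scipy.spatial.transform import Rotation as R
def pose():
    s=arm.get_state();T=np.eye(4);T[:3,:3]=R.from_euler('xyz',s['ee_rot']).as_matrix();T[:3,3]=s['eef_pos'];return T
E
python3 - <<'E'
from h import *
P=pose();np.save('PA.npy',P);print(P[:3,3],arm.get_state()['ee_rot'],arm.get_state()['t'])
im=optics.grab_frame('wrist');save('wA',im)
for n,z in(('gold_bar',0),('tester',0),('treadle_pad',.046),('landing',.1),('probe',.1)):
    for r in finder.landmark_of('wrist',n)[:3]: print(n,round(r['conf'],2),np.round(r['point'],1),at_z('wrist',r['point'],z,P))
E
```

```text
[ 0.4488 -0.2737  0.2378] [3.1381 0.0022 1.8408] 1.7833
gold_bar 0.64 [314.7 111.3] [ 0.3718 -0.3017  0.    ]
gold_bar 0.61 [249.  154.8] [ 0.4494 -0.3724  0.    ]
tester 0.65 [340.6 264.6] [ 0.5759 -0.2054  0.    ]
treadle_pad 0.59 [345.3 225. ] [ 0.495  -0.2268  0.046 ]
landing 0.82 [350.7 311.7] [ 0.5797 -0.1989  0.1   ]
landing 0.53 [220.7 292.3] [ 0.5946 -0.3526  0.1   ]Traceback (most recent call last):
  File "<stdin>", line 5, in <module>
ValueError: it knows: gold_bar, landing, loupe, ring_box, side_cutters, silver_bar, slide_gauge, tester, touchstone, treadle_pad, tweezers
```

View pics/wA.png

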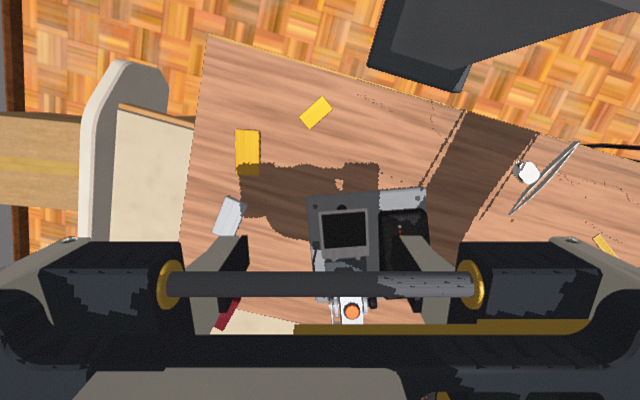

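The wrist view shows the large gold bar at (248,150), the small one at (315,112), the treadle pad around (345,231) and the probe at (352,311). I'll refine the bar and pad outlines from this image.

```bash
python3 - <<'E'
from h import *
print([k for k in optics.camera_model('wrist')])
im=cv2.imread('pics/wA.png');P=np.load('PA.npy');hsv=cv2.cvtColor(im,cv2.COLOR_BGR2HSV)
def rect(mask,roi,z):
    x0,y0,x1,y1=roi;m=np.zeros_like(mask);m[y0:y1,x0:x1]=mask[y0:y1,x0:x1]
    c=max(cv2.findContours(m,cv2.RETR_EXTERNAL,cv2.CHAIN_APPROX_NONE)[0],key=cv2.contourArea)[:,0]
    W=np.array([at_z('wrist',p,z,P)[:2] for p in c.astype(float)])
    (cx,cy),(w,h),a=cv2.minAreaRect((W*1000).astype(np.float32));print(roi,'c',cx,cy,'size',w,h,'ang',a, np.radians(a))
y=cv2.inRange(hsv,(20,150,90),(32,255,255))
rect(y,(225,115,275,185),.01)
rect(y,(295,90,340,135),.01)
d=cv2.inRange(hsv[:,:,2],0,40)
rect(d,(317,200,372,258),.046)
rect(cv2.inRange(hsv,(5,160,120),(14,255,255)),(335,295,370,325),.1)
a=cv2.resize(im[180:330,290:440],None,fx=4,fy=4,interpolation=2);cv2.imwrite('pics/wAc.png',a)
E
```

```text
['fx', 'fy', 'cx', 'cy', 'T_tool_cam']
(225, 115, 275, 185) c 444.6562805175781 -373.4423522949219 size 56.904151916503906 31.187654495239258 ang 11.8601713180542 0.20699903935064137
(295, 90, 340, 135) c 372.9385986328125 -300.45953369140625 size 19.641374588012695 38.41097640991211 ang 56.02560806274414 0.977831326126767
(317, 200, 372, 258) c 502.2489318847656 -226.50242614746094 size 46.00856018066406 53.861881256103516 ang 20.420740127563477 0.3564091509201095
(335, 295, 370, 325) c 579.2405395507812 -198.00717163085938 size 17.561426162719727 16.19615364074707 ang 56.9213752746582 0.9934654133060773
```

View pics/wAc.png

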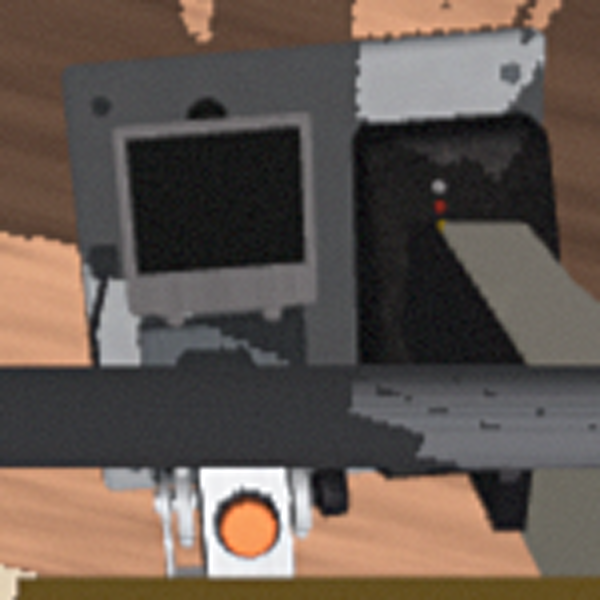

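Request:
{"method": "apply_moves", "body": {
  "increments": [0.009, 0.008, -0.02, 0, 0, 0.016, 0.009, 0.008, -0.028, 0, 0, 0.016, 0.009, 0.008, -0.028, 0, 0, 0.016, 0.009, 0.008, -0.028, 0, 0, 0.016, 0.009, 0.008, -0.028, 0, 0, 0.016, 0.008, 0.007, -0.025, 0, 0, 0, 0, 0, 0, 0, 0, 0, 0, 0, 0, 0, 0, 0],
  "hand": 1,
  "force": 30
}}

```text
t: 2.7
eef_pos: [0.4953, -0.2408, 0.0772]
ee_rot: [3.135, 0.007, 1.902]
force: [0.5, -0.4, 1.0]
width: 0.0398
```

```bash
python3 - <<'E'
from h import *
s=arm.get_state();P=pose();print(s['t'],P,s['width'],s['force'])
im=optics.grab_frame('wrist');save('wB',im);sc=optics.grab_frame('scene')
np.save('PB.npy',P)
for n,z in(('treadle_pad',.046),('landing',.1)):
    for r in finder.landmark_of('wrist',n)[:2]: print(n,round(r['conf'],2),np.round(r['point'],1),at_z('wrist',r['point'],z,P))
a=cv2.resize(sc[200:290,330:430],None,fx=4,fy=4,interpolation=2)
save('cB',np.vstack([cv2.resize(im[100:380,120:520],None,fx=1,fy=1),a[:320]]))
E
```

```text
2.7 [[-0.3255  0.9455  0.0084  0.4953]
 [ 0.9455  0.3256 -0.0043 -0.2408]
 [-0.0068  0.0066 -1.      0.0772]
 [ 0.      0.      0.      1.    ]] 0.03979677604017238 [ 0.4804 -0.4463  1.0162]
treadle_pad 0.69 [335.6 244.4] [ 0.4972 -0.2284  0.046 ]
```

View pics/cB.png

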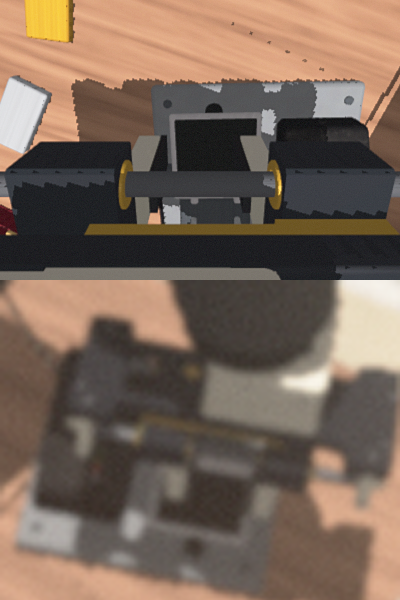

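Request:
{"method": "apply_moves", "body": {
  "increments": [0.003, 0.007, 0, 0.004, 0.008, 0.015, 0.003, 0.006, 0, 0, 0, 0, 0, 0, 0, 0, 0, 0, 0, 0, 0, 0, 0, 0, 0, 0, 0, 0, 0, 0, 0, 0, 0, 0, 0, 0, 0, 0, 0, 0, 0, 0],
  "hand": 1
}}

```text
t: 3.48
eef_pos: [0.5055, -0.2272, 0.0849]
ee_rot: [3.129, 0.006, 1.919]
force: [-0.5, 0.1, 0.1]
width: 0.0005
```

Request:
{"method": "apply_moves", "body": {
  "increments": [-0.001, 0, -0.012, 0.006, 0.006, 0, -0.001, 0, -0.012, 0.006, 0, 0, -0.001, 0, -0.005, 0, 0, 0, 0, 0, -0.005, 0, 0, 0, 0, 0, -0.004, 0, 0, 0]
}}

```text
t: 3.9
eef_pos: [0.5026, -0.2282, 0.047]
ee_rot: [3.13, -0.007, 1.921]
force: [-17.7, 16.1, 72.8]
width: 0.0005
```

Request:
{"method": "apply_moves", "body": {
  "increments": [0, 0, 0.001, 0, 0, 0]
}}

```text
t: 3.98
eef_pos: [0.5023, -0.2281, 0.0488]
ee_rot: [3.131, -0.007, 1.921]
force: [-1.7, 5.3, 8.5]
width: 0.0007
```

Request:
{"method": "apply_moves", "body": {
  "increments": [0, 0, -0.001, 0, 0, 0, 0, 0, 0, 0, 0, 0]
}}

```text
t: 4.15
eef_pos: [0.5023, -0.228, 0.0489]
ee_rot: [3.13, -0.007, 1.922]
force: [-2.3, 2.3, 9.6]
width: 0.0007
```

Request:
{"method": "apply_moves", "body": {
  "increments": [0, 0, -0.001, 0, 0, 0, 0, 0, -0.001, 0, 0, 0, 0, 0, -0.001, 0, 0, 0]
}}

```text
t: 4.4
eef_pos: [0.5024, -0.2281, 0.0481]
ee_rot: [3.13, -0.006, 1.923]
force: [-6.3, 5.2, 22.5]
width: 0.0005
```

Request:
{"method": "apply_moves", "body": {
  "increments": [0, 0, -0.0008, 0, 0, 0, 0, 0, -0.0008, 0, 0, 0, 0, 0, -0.0008, 0, 0, 0, 0, 0, -0.0008, 0, 0, 0, 0, 0, -0.0008, 0, 0, 0, 0, 0, -0.0008, 0, 0, 0, 0, 0, -0.0008, 0, 0, 0]
}}

```text
t: 4.98
eef_pos: [0.5024, -0.228, 0.0483]
ee_rot: [3.129, -0.004, 1.927]
force: [-5.0, 4.4, 17.3]
width: 0.0003
```

```bash
python3 - <<'E'
from h import *
s=arm.get_state();print(s['eef_pos'],s['force'])
sc=optics.grab_frame('scene');tp=optics.grab_frame('top')
save('cC',np.hstack([cv2.resize(sc[180:280,330:430],None,fx=4,fy=4,interpolation=2),cv2.resize(tp[130:230,330:430],None,fx=4,fy=4,interpolation=2)]))
E
```

```text
[ 0.5024 -0.228   0.0483] [-4.9675  4.3971 17.342 ]
```

View pics/cC.png

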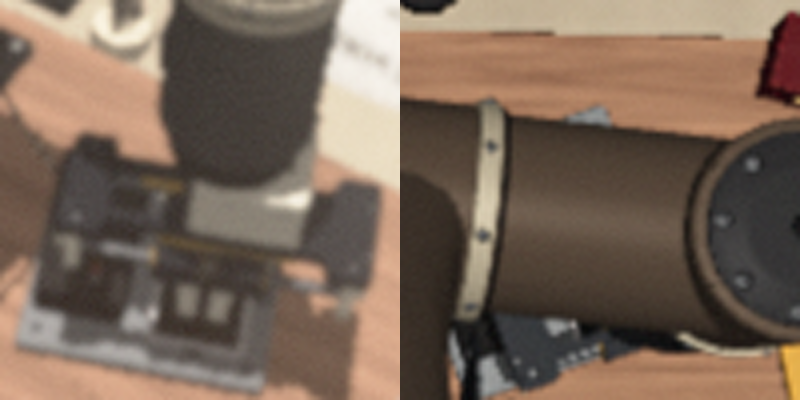

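Request:
{"method": "apply_moves", "body": {
  "increments": [0, 0, -0.0008, 0, 0, 0, 0, 0, -0.0008, 0, 0, 0, 0, 0, -0.0008, 0, 0, 0, 0, 0, -0.0008, 0, 0, 0, 0, 0, -0.0008, 0, 0, 0, 0, 0, -0.0008, 0, 0, 0, 0, 0, -0.0008, 0, 0, 0, 0, 0, -0.0008, 0, 0, 0]
}}

```text
t: 5.75
eef_pos: [0.5023, -0.228, 0.0482]
ee_rot: [3.127, -0.002, 1.93]
force: [-4.2, 4.5, 16.2]
width: 0.0008
```

Request:
{"method": "apply_moves", "body": {
  "increments": [0, 0, 0.015, 0, 0, 0, 0, 0, 0.03, 0, 0, 0, 0, 0, 0.035, 0, 0, 0, 0.01, 0.004, 0.035, 0.01, 0, 0, 0.024, 0.01, 0.025, 0, 0, 0, 0.024, 0.01, 0.02, 0, 0, 0, 0.024, 0.01, 0.01, 0, 0, 0, 0, 0, 0, 0, 0, 0, 0, 0, 0, 0, 0, 0],
  "hand": 0
}}

```text
t: 6.5
eef_pos: [0.5807, -0.193, 0.2189]
ee_rot: [3.133, -0.018, 1.926]
force: [-0.2, 0.1, -0.6]
width: 0.055
```

```bash
python3 - <<'E'
from h import *
s=arm.get_state();P=pose();np.save('PD.npy',P);print(s['t'],s['eef_pos'],s['qd'],s['force'])
im=optics.grab_frame('wrist');save('wD',im)
for r in finder.landmark_of('wrist','landing')[:2]: print(round(r['conf'],2),np.round(r['point'],1),at_z('wrist',r['point'],.1,P))
E
```

```text
6.5 [ 0.5807 -0.193   0.2189] [ 0.0141  0.0293  0.0401  0.0055  0.003  -0.008 ] [-0.1667  0.1298 -0.5767]
0.97 [313.6 194.7] [ 0.5784 -0.1973  0.1   ]
```

Request:
{"method": "apply_moves", "body": {
  "increments": [-0.003, -0.002, 0, 0.04, -0.11, 0, -0.003, -0.002, 0, 0.04, -0.11, 0, -0.003, -0.002, 0, 0.04, -0.11, 0, -0.003, -0.002, 0, 0.04, -0.11, 0, -0.003, -0.002, 0, 0.04, -0.11, 0, -0.003, -0.002, 0, 0.04, -0.11, 0, 0, 0, 0, 0, 0, 0, 0, 0, 0, 0, 0, 0]
}}

```text
t: 7.27
eef_pos: [0.5524, -0.2057, 0.2063]
ee_rot: [2.459, -0.013, 1.929]
force: [0.3, -0.5, 0.9]
width: 0.0873
```

```bash
python3 - <<'E'
from h import *
s=arm.get_state();P=pose();np.save('PE.npy',P);print(s['t'],s['eef_pos'],P[:3,2],s['qd'])
im=optics.grab_frame('wrist');save('wE',im)
c=[]
for r in finder.landmark_of('wrist','landing')[:2]: print(round(r['conf'],2),np.round(r['point'],1),at_z('wrist',r['point'],.1,P));c.append(r['point'])
x,y=map(int,c[0]);print(x,y)
d=cv2.imread('pics/wD.png')[:,:,::-1]
f=lambda i,x,y:cv2.resize(i[y-50:y+50,x-50:x+50],(400,400),interpolation=2)
print(x-50,y-50)
save('cE',np.hstack([f(d,314,195),f(im,x,y)]))
E
```

```text
7.2667 [ 0.5524 -0.2057  0.2063] [ 0.5873  0.2307 -0.7758] [-0.0607 -0.0037 -0.0418 -0.0826  0.0007  0.1013]
0.96 [315.9 154.3] [ 0.5767 -0.198   0.1   ]
315 154
265 104
```

View pics/cE.png

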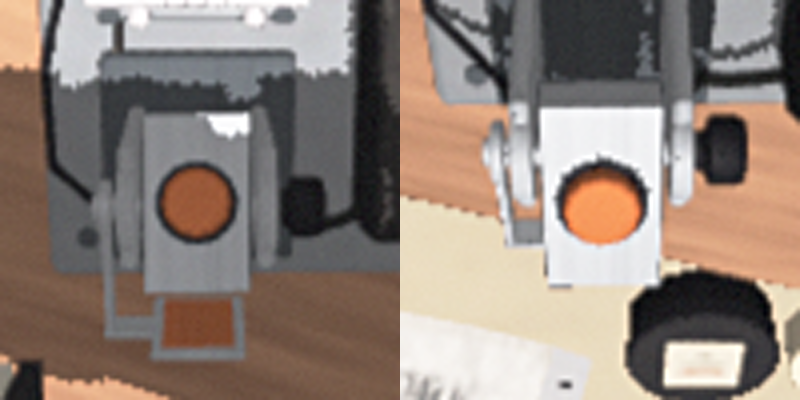

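```bash
cat > fit.py <<'E'
from h import *
from scipy.optimize import least_squares
def wproj(P,X):
    m=optics.camera_model('wrist');c=np.linalg.inv(P@np.array(m['T_tool_cam']))@np.r_[X,1]
    return np.array([m['cx']+m['fx']*c[0]/-c[2],m['cy']-m['fy']*c[1]/-c[2]])
# order: near-right(-x,-y), near-left(-x,+y), far-left(+x,+y), far-right(+x,-y)
C=np.array([[-22,-13],[-22,13],[22,13],[22,-13]])/1000
D=np.array([[143,112],[250,112],[250,292],[146,292]])/4+[264-.4,145-.4]
E=np.array([[141,107],[261,107],[259,284],[148,287]])/4+[265-.4,104-.4]
PD,PE=np.load('PD.npy'),np.load('PE.npy')
def land(p):
    x,y,yaw,s=p[:4];F=np.array([np.cos(yaw),np.sin(yaw),0]);L=np.array([-F[1],F[0],0]);U=np.array([0,0,1.])
    a=np.array([x,y,0])+.015*F+.074*U; n=-np.sin(s)*F+np.cos(s)*U; u=np.cos(s)*F+np.sin(s)*U
    return a+.026*n,u,L,n
def res(p,views):
    o,u,L,n=land(p);r=[]
    for k,(P,Q) in enumerate(views):
        for c,q in zip(C,Q): r+=list(wproj(P,o+c[0]*u+c[1]*L)-q-p[4+2*k:6+2*k])
    return np.r_[r,np.array(p[4:])*.3]
if __name__=='__main__':
    for v in([(PD,D),(PE,E)],[(PD,D)],[(PE,E)]):
        f=least_squares(res,np.r_[.576,-.2,.35,.3,np.zeros(2*len(v))],args=(v,),x_scale=np.r_[.01,.01,.1,.1,np.ones(2*len(v))])
        J=f.jac;cov=np.linalg.inv(J.T@J)
        print(f.x,'land',land(f.x)[0],'rms',np.sqrt(np.mean(f.fun**2)),'sd/px',np.sqrt(np.diag(cov))[:4])
E
python3 fit.py
```

```text
[ 0.5725 -0.2002  0.357   0.305  -0.052   0.6685  0.0934  1.3405] land [ 0.5793 -0.1977  0.0988] rms 0.33485556524677706 sd/px [0.0032 0.0023 0.014  0.0466]
[ 0.5691 -0.2014  0.3558  0.1848 -0.0049  0.091 ] land [ 0.5787 -0.1978  0.0996] rms 0.1278929112392352 sd/px [0.0068 0.004  0.0195 0.2275]
[ 0.5736 -0.1998  0.3576  0.3147  0.0733  1.9747] land [ 0.5801 -0.1974  0.0987] rms 0.43709604615615616 sd/px [0.0049 0.0032 0.0202 0.0573]
```

Request:
{"method": "apply_moves", "body": {
  "increments": [-0.0135, -0.0275, 0, -0.04, 0.11, 0, -0.0135, -0.0275, 0, -0.04, 0.11, 0, -0.0135, -0.0275, 0, -0.04, 0.11, 0, -0.0135, -0.0275, -0.01, -0.04, 0.11, -0.03, -0.0135, -0.0275, -0.02, -0.04, 0.11, -0.04, -0.0135, -0.0275, -0.02, -0.04, 0.1, -0.04, 0, 0, 0, 0, 0, -0.04, 0, 0, 0, 0, 0, 0, 0, 0, 0, 0, 0, 0]
}}

```text
t: 8.12
eef_pos: [0.4807, -0.3732, 0.1586]
ee_rot: [-3.09, 0.026, 1.777]
force: [-0.5, 0.3, 1.0]
width: 0.088
```

```bash
python3 - <<'E'
from h import *
s=arm.get_state();P=pose();np.save('PF.npy',P);print(s['t'],s['eef_pos'],s['ee_rot'],P[:3,2],s['qd'])
im=optics.grab_frame('wrist');save('wF',im)
hsv=cv2.cvtColor(im,cv2.COLOR_RGB2HSV);y=cv2.inRange(hsv,(20,120,60),(32,255,255))
for c in cv2.findContours(y,cv2.RETR_EXTERNAL,cv2.CHAIN_APPROX_NONE)[0]:
    if cv2.contourArea(c)<300: continue
    print(cv2.boundingRect(c))
    for z in(.01,):
        W=np.array([at_z('wrist',p,z,P)[:2] for p in c[:,0].astype(float)]);print(cv2.minAreaRect((W*1000).astype(np.float32)))
print([(r['conf'],at_z('wrist',r['point'],0,P)) for r in finder.landmark_of('wrist','gold_bar')])
save('cF',im[0:280])
E
```

```text
8.1167 [ 0.4807 -0.3732  0.1586] [-3.0897  0.0263  1.777 ] [-0.0454 -0.0363 -0.9983] [ 0.033   0.0161  0.012   0.0291  0.0022 -0.0422]
(293, 319, 297, 16)
((607.1470947265625, -204.33729553222656), (20.90741539001465, 351.6014709472656), 13.061168670654297)
(457, 260, 28, 49)
((544.78466796875, -184.3580322265625), (64.9796142578125, 27.279491424560547), 25.673431396484375)
(156, 260, 27, 49)
((623.0147705078125, -530.9324340820312), (27.445480346679688, 67.88458251953125), 87.98018646240234)
(315, 138, 29, 56)
((445.46685791015625, -374.1833801269531), (57.72999572753906, 29.196775436401367), 11.620738983154297)
(394, 90, 43, 42)
((373.7217712402344, -302.45062255859375), (19.80293083190918, 39.19203186035156), 55.722076416015625)
[(0.96, array([ 0.445 , -0.3732,  0.    ])), (0.62, array([ 0.3735, -0.3005,  0.    ]))]
```

View pics/cF.png

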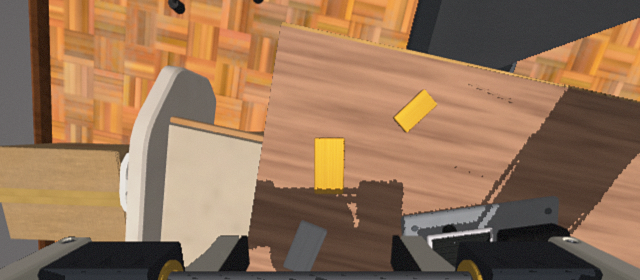

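The target is the larger gold bar at (330,165), distinct from the small one at (415,110). It is centred at (0.445, -0.374) with yaw 0.203.

Request:
{"method": "apply_moves", "body": {
  "increments": [-0.009, 0, -0.025, 0.018, -0.022, 0, -0.009, 0, -0.028, 0.018, -0.022, 0, -0.009, 0, -0.028, 0, 0, 0, -0.008, 0, -0.025, 0, 0, 0, 0, 0, -0.006, 0, 0, 0, 0, 0, 0, 0, 0, 0, 0, 0, 0, 0, 0, 0]
}}

```text
t: 8.8
eef_pos: [0.4512, -0.3727, 0.0549]
ee_rot: [3.121, 0.012, 1.785]
force: [-0.2, -0.4, 0.5]
width: 0.088
```

```bash
python3 - <<'E'
from h import *
s=arm.get_state();P=pose();print(s['t'],s['eef_pos'],s['ee_rot'],P[:3,2],s['qd'])
E
```

```text
8.8 [ 0.4512 -0.3727  0.0549] [3.1207 0.0125 1.7847] [ 0.023  -0.0078 -0.9997] [ 0.0048 -0.0128  0.017   0.0098 -0.0057 -0.0014]
```

Request:
{"method": "apply_moves", "body": {
  "increments": [-0.003, 0, -0.012, 0.006, 0.016, -0.008, -0.003, -0.001, -0.015, 0.002, 0, 0, 0, 0, -0.01, 0, 0, 0, 0, 0, 0, 0, 0, 0, 0, 0, 0, 0, 0, 0]
}}

```text
t: 9.22
eef_pos: [0.452, -0.3757, 0.0232]
ee_rot: [3.126, 0.008, 1.779]
force: [1.0, 0.2, 0.9]
width: 0.0879
```

```bash
python3 - <<'E'
from h import *
s=arm.get_state();P=pose();print(s['t'],s['eef_pos'],s['ee_rot'],P[:3,2],s['force'],s['width'])
im=optics.grab_frame('wrist');save('wG',im)
hsv=cv2.cvtColor(im,cv2.COLOR_RGB2HSV);y=cv2.inRange(hsv,(20,120,60),(32,255,255))
for c in cv2.findContours(y,cv2.RETR_EXTERNAL,cv2.CHAIN_APPROX_NONE)[0]:
    if cv2.contourArea(c)>300:
        W=np.array([at_z('wrist',p,.01,P)[:2] for p in c[:,0].astype(float)]);print(cv2.boundingRect(c),cv2.minAreaRect((W*1000).astype(np.float32)))
E
```

```text
9.2167 [ 0.452  -0.3757  0.0232] [3.1265 0.0085 1.7792] [ 0.0166 -0.0052 -0.9998] [0.9961 0.2261 0.8953] 0.0878727471274327
(294, 319, 296, 16) ((492.39483642578125, -283.351806640625), (12.506098747253418, 198.7821807861328), 12.405759811401367)
(457, 260, 27, 50) ((456.8164978027344, -274.74871826171875), (39.031280517578125, 14.912385940551758), 26.858583450317383)
(156, 260, 27, 49) ((498.2604064941406, -466.0079650878906), (15.303271293640137, 38.86384963989258), 88.22960662841797)
(437, 109, 80, 73) ((372.70074462890625, -304.71990966796875), (21.047515869140625, 38.52172088623047), 55.41552734375)
```

Request:
{"method": "apply_moves", "body": {
  "increments": [-0.004, 0.001, 0, 0.006, 0.017, 0, -0.004, 0.001, -0.004, 0, 0, 0, -0.001, 0, -0.005, 0, 0, 0, 0, 0, 0, 0, 0, 0]
}}

```text
t: 9.6
eef_pos: [0.4438, -0.3739, 0.0157]
ee_rot: [3.141, 0.0, 1.78]
force: [0.1, -0.5, 0.2]
width: 0.0878
```

```bash
python3 - <<'E'
from h import *
s=arm.get_state();P=pose();print(s['t'],s['eef_pos'],s['ee_rot'],P[:3,2],s['force'],s['width'])
E
```

```text
9.6 [ 0.4438 -0.3739  0.0157] [3.1409 0.0001 1.7799] [ 0.0007  0.     -1.    ] [ 0.0662 -0.4513  0.2003] 0.08780446862386425
```

Request:
{"method": "apply_moves", "body": {
  "increments": [0.0005, 0, -0.0025, 0, 0, -0.003, 0, 0, 0, 0, 0, 0]
}}

```text
t: 9.77
eef_pos: [0.4441, -0.3738, 0.013]
ee_rot: [3.141, 0.0, 1.777]
force: [-0.8, -0.2, 0.3]
width: 0.0878
```

Request:
{"method": "apply_moves", "body": {
  "increments": [0, 0, 0, 0, 0, 0, 0, 0, 0, 0, 0, 0, 0, 0, 0, 0, 0, 0, 0, 0, 0, 0, 0, 0, 0, 0, 0, 0, 0, 0, 0, 0, 0, 0, 0, 0, 0, 0, 0, 0, 0, 0, 0, 0, 0, 0, 0, 0, 0, 0, 0, 0, 0, 0],
  "hand": 1,
  "force": 40
}}

```text
t: 10.52
eef_pos: [0.4445, -0.374, 0.0132]
ee_rot: [3.141, 0.001, 1.777]
force: [-0.9, -0.2, -0.1]
width: 0.033
```

Request:
{"method": "apply_moves", "body": {
  "increments": [0, 0, 0.01, 0, 0, 0, 0, 0, 0.025, 0, 0, 0, 0, 0, 0.035, 0, 0, 0, 0, 0, 0.035, 0, 0, 0, 0, 0, 0.035, 0, 0, 0, 0.012, 0.017, 0.02, 0.021, -0.057, 0.029, 0.017, 0.024, 0, 0.021, -0.057, 0.029, 0.017, 0.024, 0, 0.021, -0.057, 0.029, 0.017, 0.024, 0, 0.021, -0.057, 0.029, 0.017, 0.024, 0, 0.021, -0.057, 0.029, 0.017, 0.024, 0, 0, 0, 0, 0.012, 0.018, 0, 0, 0, 0, 0, 0, 0, 0, 0, 0, 0, 0, 0, 0, 0, 0]
}}

```text
t: 11.68
eef_pos: [0.5509, -0.2094, 0.1899]
ee_rot: [2.824, -0.024, 1.934]
force: [-0.5, -0.8, -2.2]
width: 0.0313
```

```bash
cat > err.py <<'E'
from h import *
import sys
land=np.array([.579,-.1977,.0988]);yaw,s=.353,.305
if len(sys.argv)>1: s=float(sys.argv[1])
F=np.array([np.cos(yaw),np.sin(yaw),0]);L=np.array([-F[1],F[0],0]);U=np.array([0,0,1.])
n=-np.sin(s)*F+np.cos(s)*U;u=np.cos(s)*F+np.sin(s)*U
st=arm.get_state();P=pose()
Rt=np.c_[L,-np.cross(n,L)*-1*-1,-n]; Rt[:,1]=np.cross(Rt[:,2],Rt[:,0])
r=R.from_matrix(Rt@P[:3,:3].T).as_rotvec()
e=P[:3,3]-land
print('t',st['t'],'pos',P[:3,3],'along u,L',e@u,e@L,'gap n',e@n-.0132,'rot to do',r)
print('rot about L (slope too low +)',-r@L,'to hover20',land+n*.0332-P[:3,3],'to flush',land+n*.0132-P[:3,3],'n',n)
f,m=st['force'],st['moment'];print('F·n',f@n,'F·u',f@u,'F·L',f@L,'M·L',m@L,'M·u',m@u,'w',st['width'])
E
python3 err.py
```

```text
t 11.6833 pos [ 0.5509 -0.2094  0.1899] along u,L -0.0016166268602465555 -0.0013078389926300398 gap n 0.08285842370843464 rot to do [-0.0271  0.0031 -0.0106]
rot about L (slope too low +) -0.012225671084805417 to hover20 [ 0.0187  0.0083 -0.0595] to flush [ 0.0243  0.0104 -0.0785] n [-0.2818 -0.1038  0.9538]
F·n -1.8873762309257909 F·u -1.419744649827642 F·L -0.550108052174162 M·L 1.330252727980011 M·u -0.05542155494854581 w 0.03127681997080814
```

Request:
{"method": "apply_moves", "body": {
  "increments": [0.006, 0.003, -0.018, -0.014, 0.002, -0.005, 0.006, 0.003, -0.02, -0.013, 0.001, -0.005, 0.005, 0.002, -0.016, 0, 0, 0, 0, 0, 0, 0, 0, 0, 0, 0, 0, 0, 0, 0]
}}

```text
t: 12.1
eef_pos: [0.567, -0.2025, 0.1375]
ee_rot: [2.836, 0.002, 1.925]
force: [-0.8, 0.0, -0.9]
width: 0.0313
```

```bash
python3 err.py; python3 - <<'E'
from h import *
P=pose();np.save('PH.npy',P);im=optics.grab_frame('wrist');sc=optics.grab_frame('scene');save('wH',im)
save('cH',np.vstack([im[120:380,100:540],cv2.resize(sc[180:260,340:440],(440,320),interpolation=2)]))
E
```

```text
t 12.1 pos [ 0.567  -0.2025  0.1375] along u,L -0.000686515447263623 -0.0003399939924865562 gap n 0.027587650600377957 rot to do [ 0.0019  0.0016 -0.0008]
rot about L (slope too low +) -0.0008209542722891455 to hover20 [ 0.0026  0.0013 -0.007 ] to flush [ 0.0083  0.0034 -0.0261] n [-0.2818 -0.1038  0.9538]
F·n -0.6791729046623797 F·u -0.9510050621644012 F·L 0.30692506777578876 M·L 1.184916934671561 M·u -0.0027605581081038624 w 0.03134949020565399
```

View pics/cH.png

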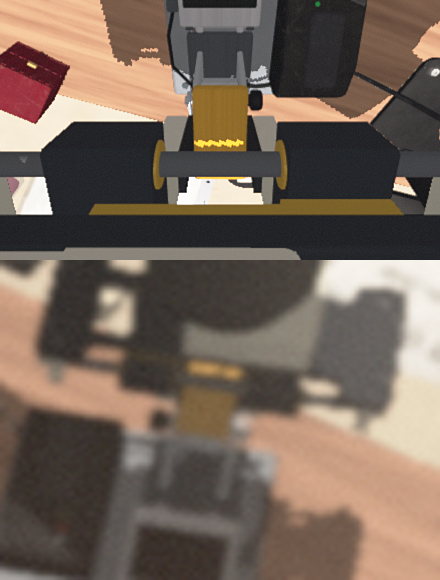

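The bar is held over the head and the console light has turned green (it was red), so the zeroing registered. Next I check where the bar sits in the hand.

```bash
python3 - <<'E'
from h import *
from fit import wproj
P=np.load('PH.npy')
for a,b,z in((-16,-30,3.2),(16,-30,3.2),(-16,30,3.2),(16,30,3.2)):
    X=P[:3,3]+P[:3,:3]@(np.array([a,b,z])/1000);print((a,b),wproj(P,X))
im=cv2.imread('pics/wH.png');hsv=cv2.cvtColor(im,cv2.COLOR_BGR2HSV)
y=cv2.inRange(hsv,(18,120,60),(34,255,255))[:,250:390];y[:60]=0
c=max(cv2.findContours(y[:275],cv2.RETR_EXTERNAL,cv2.CHAIN_APPROX_NONE)[0],key=cv2.contourArea);print(cv2.boundingRect(c)[0]+250,cv2.boundingRect(c)[1:],(cv2.minAreaRect(c)))
for r in range(200,300,8):
    q=np.where(y[r])[0]
    if len(q): print(r,q.min()+250,q.max()+250,len(q))
E
```

```text
(-16, -30) [290.006  208.6049]
(16, -30) [347.7581 208.6247]
(-16, 30) [292.9541 300.8291]
(16, 30) [344.8648 300.8356]
293 (205, 56, 66) ((70.5, 237.5), (65.0, 55.0), 90.0)
208 293 346 54
216 293 348 56
224 294 347 54
232 293 346 54
240 293 346 54
248 293 346 54
256 293 346 54
264 256 383 68
272 255 385 11
280 254 386 11
288 253 386 11
296 253 386 12
```

Request:
{"method": "apply_moves", "body": {
  "increments": [0.0033, 0.0013, -0.007, 0.002, 0.001, 0, 0.0033, 0.0013, -0.007, 0, 0, 0, 0, 0, 0, 0, 0, 0, 0, 0, 0, 0, 0, 0]
}}

```text
t: 12.53
eef_pos: [0.5752, -0.2014, 0.1262]
ee_rot: [2.831, 0.002, 1.923]
force: [-0.1, 0.2, -0.7]
width: 0.0311
```

```bash
python3 err.py
```

```text
t 12.5333 pos [ 0.5752 -0.2014  0.1262] along u,L 0.00361217432727024 -0.0021512463963312676 gap n 0.014388441563375723 rot to do [0.0003 0.0062 0.0012]
rot about L (slope too low +) -0.005717008850485932 to hover20 [-0.0056  0.0002  0.0043] to flush [ 0.0001  0.0023 -0.0148] n [-0.2818 -0.1038  0.9538]
F·n -0.6853335988285676 F·u -0.27604659413012217 F·L 0.23750916645156836 M·L 1.23422241122705 M·u 0.04050318655997288 w 0.031126410607634776
```

Request:
{"method": "apply_moves", "body": {
  "increments": [-0.001, 0.0018, -0.003, 0, 0.006, 0.001, 0, 0, -0.003, 0, 0, 0, 0, 0, 0, 0, 0, 0]
}}

```text
t: 12.78
eef_pos: [0.5743, -0.1996, 0.1201]
ee_rot: [2.837, 0.0, 1.924]
force: [-0.3, -0.1, -1.2]
width: 0.0314
```

```bash
python3 err.py
```

```text
t 12.7833 pos [ 0.5743 -0.1996  0.1201] along u,L 0.0015501948688304418 -0.00014841197868838593 gap n 0.008647109604397477 rot to do [0.0004 0.0001 0.0003]
rot about L (slope too low +) 1.1096593840077469e-05 to hover20 [-0.0046 -0.0016  0.0104] to flush [ 0.001   0.0005 -0.0087] n [-0.2818 -0.1038  0.9538]
F·n -1.0404151997826812 F·u -0.6429136737822414 F·L 0.027313955523603474 M·L 1.318509452594553 M·u 0.0562708786323018 w 0.031421579871681954
```

Request:
{"method": "apply_moves", "body": {
  "increments": [0.0006, 0.0002, -0.0019, 0, 0, 0, 0.0006, 0.0002, -0.0019, 0, 0, 0, 0, 0, 0, 0, 0, 0]
}}

```text
t: 13.03
eef_pos: [0.5757, -0.1991, 0.1161]
ee_rot: [2.836, 0.001, 1.924]
force: [-0.5, -0.7, 0.2]
width: 0.0311
```

```bash
python3 err.py
```

```text
t 13.0333 pos [ 0.5757 -0.1991  0.1161] along u,L 0.0017886529314705944 -0.0001676852299973244 gap n 0.004410813500374193 rot to do [ 0.0006  0.0005 -0.0001]
rot about L (slope too low +) -0.0002579054127398509 to hover20 [-0.0061 -0.0021  0.0143] to flush [-0.0004  0.     -0.0047] n [-0.2818 -0.1038  0.9538]
F·n 0.3621454911191642 F·u -0.6394853463174376 F·L -0.47282402368943893 M·L 1.2750847211543304 M·u 0.03594686974352722 w 0.03109942885223558
```

Request:
{"method": "apply_moves", "body": {
  "increments": [0.0004, 0.0001, -0.0014, 0, 0, 0, 0.0004, 0.0001, -0.0014, 0, 0, 0]
}}

```text
t: 13.2
eef_pos: [0.5765, -0.1989, 0.1136]
ee_rot: [2.836, 0.001, 1.924]
force: [-2.8, 1.2, 2.2]
width: 0.0317
```

```bash
python3 err.py
```

```text
t 13.2 pos [ 0.5765 -0.1989  0.1136] along u,L 0.0018414425216197153 -0.00022939806755195073 gap n 0.0017654918700399681 rot to do [ 0.0006  0.0007 -0.0004]
rot about L (slope too low +) -0.00042810994176612584 to hover20 [-0.0069 -0.0023  0.0168] to flush [-0.0012 -0.0002 -0.0022] n [-0.2818 -0.1038  0.9538]
F·n 2.7237108142709197 F·u -1.4737055538907422 F·L 2.122469229986599 M·L 1.3409572180921643 M·u 0.6163147456091745 w 0.03166165192762774
```

Request:
{"method": "apply_moves", "body": {
  "increments": [0.0003, 0.0001, -0.001, 0, 0, 0, 0.0002, 0.0001, -0.001, 0, 0, 0]
}}

```text
t: 13.37
eef_pos: [0.577, -0.1987, 0.1121]
ee_rot: [2.836, 0.001, 1.924]
force: [-5.3, 0.0, 7.0]
width: 0.0316
```

```bash
python3 err.py
```

```text
t 13.3667 pos [ 0.577  -0.1987  0.1121] along u,L 0.001902269904403466 -0.00026570380168312006 gap n 9.376104471787994e-05 rot to do [ 0.0008  0.0011 -0.0006]
rot about L (slope too low +) -0.0007317979626655503 to hover20 [-0.0074 -0.0024  0.0184] to flush [-0.0018 -0.0004 -0.0007] n [-0.2818 -0.1038  0.9538]
F·n 8.189403157431872 F·u -2.611322562286748 F·L 1.8384398284706718 M·L 1.7467907997575929 M·u 0.7909267291290928 w 0.03164563737030401
```

Request:
{"method": "apply_moves", "body": {
  "increments": [0.0002, 0.0001, -0.0008, 0, 0, 0, 0.0001, 0, -0.0008, 0, 0, 0]
}}

```text
t: 13.53
eef_pos: [0.577, -0.1987, 0.1118]
ee_rot: [2.836, 0.002, 1.925]
force: [-6.8, 1.5, 11.2]
width: 0.0312
```

```bash
python3 err.py; python3 - <<'E'
from h import *
print(arm.get_state()['moment'],arm.get_state()['force'])
E
```

```text
t 13.5333 pos [ 0.577  -0.1987  0.1118] along u,L 0.0017976075151907153 -0.00028843844949647695 gap n -0.00015651091243555973 rot to do [ 0.0011  0.0014 -0.0013]
rot about L (slope too low +) -0.0009687819065004752 to hover20 [-0.0074 -0.0024  0.0187] to flush [-0.0018 -0.0003 -0.0004] n [-0.2818 -0.1038  0.9538]
F·n 12.406044511057875 F·u -2.219950327879068 F·L 3.716956061821002 M·L 1.6956278669956266 M·u 1.776377261389402 w 0.031240676801682733
[0.9978 2.1747 0.5533] [-6.7677  1.4678 11.1668]
```

Request:
{"method": "apply_moves", "body": {
  "increments": [0, 0, 0, 0, 0, 0, 0, 0, 0, 0, 0, 0]
}}

```text
t: 13.7
eef_pos: [0.5768, -0.1988, 0.1127]
ee_rot: [2.835, 0.002, 1.925]
force: [-3.6, 1.1, 3.5]
width: 0.0313
```

```bash
python3 err.py; python3 - <<'E'
from h import *
print(arm.get_state()['moment'],arm.get_state()['force'],arm.get_state()['joint_efforts'])
P=pose();np.save('PI.npy',P)
im=optics.grab_frame('wrist');sc=optics.grab_frame('scene');save('wI',im);tp=optics.grab_frame('top')
save('cI',np.vstack([cv2.resize(im[190:310,230:410],(600,400),interpolation=2)]))
E
```

```text
t 13.7 pos [ 0.5768 -0.1988  0.1127] along u,L 0.0018788104798001587 -0.00026465247832357496 gap n 0.0008106659228376816 rot to do [ 0.0012  0.0021 -0.0016]
rot about L (slope too low +) -0.001529740583643748 to hover20 [-0.0072 -0.0024  0.0177] to flush [-0.0015 -0.0003 -0.0013] n [-0.2818 -0.1038  0.9538]
F·n 4.248909533171163 F·u -1.7603926506317957 F·L 2.300198386513533 M·L 1.676454157915428 M·u 0.6175702344343478 w 0.031333387290354106
[-0.0243  1.7777  0.1767] [-3.5681  1.1368  3.5242] [  0.4419 -43.9743  25.2985   5.321    1.639    0.0116]
```

View pics/cI.png

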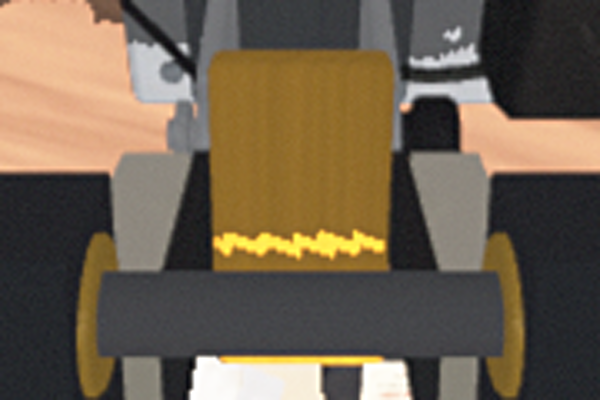

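Request:
{"method": "apply_moves", "body": {
  "increments": [0.0003, 0, -0.0009, 0.007, 0.0025, 0.002, 0.0001, -0.0001, -0.0009, 0, 0, 0, 0.0001, -0.0001, -0.0009, 0, 0, 0]
}}

```text
t: 14.1
eef_pos: [0.5771, -0.1989, 0.1117]
ee_rot: [2.835, -0.006, 1.929]
force: [-10.2, 3.0, 16.0]
width: 0.0316
```

```bash
python3 err.py
```

```text
t 14.1 pos [ 0.5771 -0.1989  0.1117] along u,L 0.0017606077790445933 -0.0004644910399497047 gap n -0.0002611702164286283 rot to do [-0.0066 -0.0004 -0.0053]
rot about L (slope too low +) -0.001920710503033746 to hover20 [-0.0074 -0.0022  0.0188] to flush [-0.0018 -0.0002 -0.0003] n [-0.2818 -0.1038  0.9538]
F·n 17.845756692974366 F·u -3.350433831114586 F·L 6.3057486655526604 M·L 1.960096941790571 M·u 2.605068505345889 w 0.031568129682728596
```

Request:
{"method": "apply_moves", "body": {
  "increments": [-0.0003, -0.0002, 0.0008, 0, -0.006, -0.003, 0.0002, -0.0005, -0.0009, 0, -0.012, 0, 0.0001, -0.0002, -0.0009, 0, 0, 0, 0.0001, -0.0002, -0.0009, 0, 0, 0]
}}

```text
t: 14.43
eef_pos: [0.5774, -0.1994, 0.1116]
ee_rot: [2.815, -0.001, 1.927]
force: [-11.6, 5.3, 21.6]
width: 0.0314
```

```bash
python3 err.py
```

```text
t 14.4333 pos [ 0.5774 -0.1994  0.1116] along u,L 0.0018713308639413905 -0.0010771154134887845 gap n -0.00036824248846086156 rot to do [-0.0083  0.0195 -0.0036]
rot about L (slope too low +) -0.021152970756593434 to hover20 [-0.0078 -0.0017  0.0189] to flush [-0.0022  0.0004 -0.0002] n [-0.2818 -0.1038  0.9538]
F·n 23.301670853169252 F·u -2.194892553907395 F·L 8.957676387281172 M·L 2.067898564383656 M·u 3.310334289437192 w 0.03140557656136067
```

Request:
{"method": "apply_moves", "body": {
  "increments": [-0.001, 0.0005, 0.0025, -0.006, 0.012, -0.003, 0, 0, 0.001, 0, 0, 0, 0, 0, 0, 0, 0, 0]
}}

```text
t: 14.68
eef_pos: [0.5771, -0.1996, 0.1153]
ee_rot: [2.828, 0.001, 1.924]
force: [-1.1, 0.5, 0.1]
width: 0.0312
```

```bash
python3 err.py .313
```

```text
t 14.6833 pos [ 0.5771 -0.1996  0.1153] along u,L 0.002734918962024622 -0.0010977550888481864 gap n 0.003260700229891597 rot to do [ 0.0009  0.001  -0.0006]
rot about L (slope too low +) -0.0005951294470006132 to hover20 [-0.0077 -0.0017  0.0151] to flush [-0.0019  0.0005 -0.0039] n [-0.2889 -0.1065  0.9514]
F·n 0.40386287846677904 F·u -0.7757261274503039 F·L 0.813784083240222 M·L 1.4709081643990414 M·u 0.2547380934616641 w 0.031188456618264367
```

Request:
{"method": "apply_moves", "body": {
  "increments": [-0.0014, 0.0006, -0.0004, 0, 0, 0, 0.0003, 0.0003, -0.0012, 0, 0, 0, 0.0003, 0.0003, -0.0012, 0, 0, 0, 0.0003, 0.0003, -0.0011, 0, 0, 0]
}}

```text
t: 15.02
eef_pos: [0.5774, -0.1988, 0.1116]
ee_rot: [2.826, 0.002, 1.925]
force: [-15.0, 0.3, 25.4]
width: 0.0316
```

```bash
python3 err.py .313
```

```text
t 15.0167 pos [ 0.5774 -0.1988  0.1116] along u,L 0.002096913280908164 -0.0004882699945818282 gap n -0.0004330823329647855 rot to do [ 0.0016  0.0029 -0.0012]
rot about L (slope too low +) -0.0021695543844577427 to hover20 [-0.0079 -0.0024  0.0188] to flush [-0.0022 -0.0003 -0.0002] n [-0.2889 -0.1065  0.9514]
F·n 28.444610483538863 F·u -5.46538936028086 F·L 5.44261746066369 M·L 2.8457621622000913 M·u 2.1910243331259345 w 0.031587377459516244
```

Request:
{"method": "apply_moves", "body": {
  "increments": [-0.0004, 0.0001, -0.0003, 0, 0, 0, -0.0003, 0.0002, -0.0006, 0, 0, 0, -0.0002, 0.0002, -0.0006, 0, 0, 0, -0.0001, 0.0002, -0.0006, 0, 0, 0]
}}

```text
t: 15.35
eef_pos: [0.5773, -0.1988, 0.1117]
ee_rot: [2.824, 0.005, 1.926]
force: [-5.9, -0.5, 9.6]
width: 0.0312
```

```bash
python3 err.py .313
```

```text
t 15.35 pos [ 0.5773 -0.1988  0.1117] along u,L 0.0020514429269537517 -0.00046628893774472896 gap n -0.0002649724639311752 rot to do [ 0.0026  0.0064 -0.0019]
rot about L (slope too low +) -0.005072101120651388 to hover20 [-0.0078 -0.0024  0.0186] to flush [-0.0021 -0.0003 -0.0004] n [-0.2889 -0.1065  0.9514]
F·n 10.882086280338962 F·u -2.4556529466100234 F·L 1.5522784865584887 M·L 1.7706844758153337 M·u 0.61343898807855 w 0.03120205754455784
```

```bash
python3 - <<'E'
from h import *
for i in range(4):
    im=optics.grab_frame('wrist');s=arm.get_state();print(s['t'],s['force'],s['eef_pos'])
save('wJ',im);sc=optics.grab_frame('scene')
save('cJ',np.vstack([cv2.resize(im[100:310,200:440],(640,560),interpolation=2)]))
E
python3 err.py .313
```

```text
15.4 [-5.473  -0.0329  8.6289] [ 0.5773 -0.1988  0.1118]
15.45 [-5.4127 -0.3352  8.5021] [ 0.5772 -0.1988  0.1118]
15.5 [-4.1272 -0.541   9.0752] [ 0.5773 -0.1988  0.1118]
15.55 [-4.2603 -1.0042  7.764 ] [ 0.5773 -0.1988  0.1118]
t 15.6 pos [ 0.5773 -0.1988  0.1118] along u,L 0.0020582511532517807 -0.00046964724702386914 gap n -0.00025191418937340476 rot to do [ 0.0026  0.0064 -0.002 ]
rot about L (slope too low +) -0.005067011949179658 to hover20 [-0.0079 -0.0024  0.0186] to flush [-0.0021 -0.0003 -0.0004] n [-0.2889 -0.1065  0.9514]
F·n 9.13938171722927 F·u -1.6421440730831465 F·L 1.5444610946573611 M·L 1.6263537625529854 M·u 0.5629773276578008 w 0.031250815732248735
```

View pics/cJ.png

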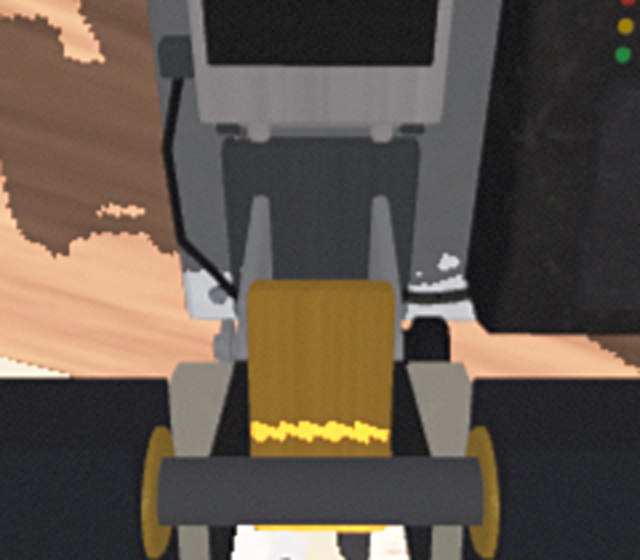

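Request:
{"method": "apply_moves", "body": {
  "increments": [0, 0.0002, -0.0008, 0, 0, 0, 0, 0.0002, -0.0008, 0, 0, 0, 0, 0.0002, -0.0008, 0, 0, 0]
}}

```text
t: 15.85
eef_pos: [0.5772, -0.1988, 0.1117]
ee_rot: [2.822, 0.006, 1.927]
force: [-7.5, -0.3, 10.7]
width: 0.0317
```

```bash
python3 err.py .313; python3 - <<'E'
from h import *
for i in range(4): optics.grab_frame('wrist')
E
python3 err.py .313
```

```text
t 15.85 pos [ 0.5772 -0.1988  0.1117] along u,L 0.0020295192539955026 -0.000454199672540285 gap n -0.00030049164401266433 rot to do [ 0.0033  0.0083 -0.0027]
rot about L (slope too low +) -0.006685403193832937 to hover20 [-0.0078 -0.0024  0.0187] to flush [-0.0021 -0.0003 -0.0003] n [-0.2889 -0.1065  0.9514]
F·n 12.403683743332568 F·u -3.5012824565158467 F·L 2.3081974504017935 M·L 1.8692465833648775 M·u 0.9151704429323665 w 0.03172287775098029
t 16.05 pos [ 0.5773 -0.1988  0.1117] along u,L 0.0020833289384150945 -0.00045232930361249605 gap n -0.0002857561282126452 rot to do [ 0.0033  0.0084 -0.0027]
rot about L (slope too low +) -0.006788332355406021 to hover20 [-0.0079 -0.0024  0.0187] to flush [-0.0021 -0.0003 -0.0004] n [-0.2889 -0.1065  0.9514]
F·n 13.299094636878122 F·u -2.9359752826661905 F·L 2.4444057952572193 M·L 1.7920092514762975 M·u 0.9221029027223998 w 0.03126353126748628
```

```bash
python3 -c "
from h import *
print(arm.job_done())"
```

```text
the job is handed in; nothing more can be done
None
```

I zeroed the tester and then tested the larger gold bar. The job was handed in at about 16 s of the 51 s, with the bar still gripped and pressed on the sloped face.

**Zeroing:** The treadle was held at its stop for about 1.3 s at 16–22 N, with the pad about 9–10 mm down, and then released. On first contact the push briefly reached about 73 N at the wrist. That is under the 120 N wrist limit, but harder than intended. It also exceeds 40 N, if the fingertips count towards the limit for the arm and gripper body. I could not see the reference tab while it was over the probe because the arm was in the way. A green console light showed afterwards, but the last picture showed red, yellow and green together, so it does not confirm the zeroing.

**Pressing the bar:** I measured the head's slope at about 0.305 rad, and the tool settled at about 0.32 rad once the bar was pressed on.

**Last checks before hand-in:**
- The wrist picture showed the bar sitting centrally between the bracket cheeks; I put it within about 1 mm along and across the face.
- The push was steady at about 13 N normal to the face, against the probe's 7 N. The height was within 0.3 mm of that expected for a flush bar.
- Finding the slope took a few presses, and the force peaked at about 28 N once.
- The moment across the face was larger than I could explain. I put it down to the arm flexing sideways.
- I inferred that the bar lies flush from the stiff contact, the height and the slope. I did not see it directly.

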